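# Nest the small sampling dipper in the deep one, handles apart

### The arm

A 6-joint arm with a two-finger parallel gripper is mounted at the origin on a cart in front of the work surface, level with it; the furniture and walls round the work are solid. World frame = base frame: x ahead of the robot, y to its left, z up, the work surface at z = 0. Lengths are in mm, angles in degrees, forces in N, time in s.
With the tool pointing down it reaches from about 325 to 850 mm from the base axis. Payload 15.5 kg.
Tool frame: the origin (TCP) lies midway between the tips of the shut fingers; the grasp point (between the pads) lies 19 mm behind it; z points along the fingers, x is the direction in which the jaws open and shut, and the axes are right-handed (so a half turn about z gives the same grasp; the last joint's range is limited). The gripper opens to 91 mm and grips with 3 to 60 N. Pads are 32 mm wide; open, the fingers measure 118 mm over their backs; the gripper's body (76 mm by 178 mm) begins 60 mm behind the grasp point.
Start: joints at [-75.373, 28.281, 77.091, -0, 74.628, -5.472], TCP at [214.782, -586.937, 181.215] pointing down, gripper open.
Joint ranges: [-166.48, 166.48], [-47.26, 123.95], [12.59, 153.08], [-70.14, 250.14], [6.76, 159.57], [-176.63, 176.63]. Speed limits (degrees/s): [108.29, 108.29, 147.25, 172.46, 172.46, 172.46].

### API

Orientations are given as a 3x3 rotation matrix whose columns are the frame's x, y, z axes.
In Python, from station import manip gives the robot as it stands.
- The arm moves only by the tool play_rows, never from a script. Its argument "increments" is a list of rows, each a list of 5 numbers: the closure in counts, from 0 (fully open) to 255 (shut), then the shift along the tool's x, y, z in cm, then the turn about the tool's z in rad. In form: [[jaw, tx, ty, tz, turn], ...]. A call has exactly 10 rows; each row is the pose to reach, as a shift and turn from the pose measured when the call began, along the tool's axes at that moment; what a row does not reach only later rows make up. A row lasts 1/12 s, in which the tool goes at most 41.7 mm and 7.16 degrees, less where a joint would pass 70% of its speed; a pose out of reach is approached as far as the arm can. A call with a gripper value outside its range is refused whole. The fingers move at their own pace and stop on an object; the grip force is fixed at half the most. Time passes only in rows, so rows that repeat a pose let the fingers close, or fill a call up. It gives the time, the measured TCP pose, the force and the opening at its end, in the units of the state.
- manip.sense(): the state, without advancing time (a new reading comes with each control period).
- manip.read_camera(name): name is "scene" or "top" or "wrist"; returns the picture (400x640x3 uint8, red, green, blue); there is no depth.
- manip.get_calibration(name): a dict with "K" (3x3 intrinsics, pixels), "eye" and "attitude" of the camera in the world. Camera axes: x right, y down, z forward; pixel columns grow to the right and rows downward; lengths in mm; the calibration is good to about 2 mm. A picture is of the moment at which its call begins: read the wrist's pose just before it. get_calibration takes no time and is no camera call; for the wrist camera it gives the pose at the moment of the call.
- manip.finish_job(): hands the job in, once; it reports no verdict.
The state is a dict: "time_s": time; "q": joint angles; "qd": joint speeds; "tau": joint torques, N m; "eef_pos": TCP position; "eef_rot": TCP orientation; "wrist_force": force on the tool from outside, world axes, zero at the start; "moment": the same for the moment, N m; "gripper_width": opening from 0.0 (shut) to 1.0 (fully open).
Only numpy, scipy, OpenCV 4.12 (cv2) and the standard library are available. Lean on these libraries where they do the work, as an engineer would, in place of code of your own. Each camera call takes 0.05 s, during which the arm holds its last target. There are 200 camera calls.

### The job

Put the two steel sampling dippers away as a nest: stand the narrow tall dipper upright inside the wide deep dipper, its bottom down on the other's floor, with its handle turned at least about a quarter turn away from the big dipper's handle so that the two clear each other. Leave the big dipper standing about where it is, and do not disturb the shallow flat pan.

Things in the scene. Friction and masses are not known exactly. Their poses are not given: they have to be found in the camera images.
- large_dipper: Receiver: wide deep steel cup, loose, 350 g, 50 mm high. Outer radius 52 mm at rim, 44 at bottom; inner 47 near rim, 43 near floor; floor 3 mm thick. Origin: centre of underside, z up. Handle, a 10 mm round bar along its +x: leaves the wall at height 36 mm, is 46 mm high at 64 mm from the axis, rises straight to 102 mm high at 130 mm, ends at 145 mm (top 109 mm high).
- small_dipper: To move: narrow tall steel cup, loose, 100 g, 82 mm high, outer radius 33 mm at rim, 28 at bottom, wall 3 mm. Origin: centre of underside, z up. Handle: level bar 10 mm wide and tall along its +x, centre line 76 mm up, from the wall to 133 mm from the axis; can be pinched from above 80 mm from the axis. Nested, it passes 24 mm above the large rim; pointing like the large handle it would hit that.
- small_handle_end (a point): Centre of the round end (16 mm wide) of the small dipper's handle: 125 mm from the cup's axis along its +x, 76 mm above its underside.
- flat_pan: Bystander, not to be used: shallow bare-steel pan as wide as the large dipper (rim radius 53 mm) but only 22 mm high, with a low level wire handle along its own +x axis reaching 149 mm from its axis, 29 mm high at most. Loose. Origin: centre of its underside.

How it is judged (in metres and radians):
At the end, for the whole second after the job is handed in: Small dipper on the large one's floor (within 12 mm), centres within 30 mm, tilt under 7 degrees; large one upright (6 degrees), within 50 mm of its start; end of the small handle less than 50 mm to the large handle's side of the large centre (about 65 degrees apart or more); both at rest (z of small_dipper in the frame of large_dipper between -0.005 and 0.012 m and horizontal distance between small_dipper and large_dipper below 0.03 m and angle between small_dipper's own z axis and vertical below 0.12 rad and angle between large_dipper's own z axis and vertical below 0.1 rad and height (world z) of large_dipper below 0.01 m and x of small_handle_end in the frame of large_dipper below 0.05 m and distance of large_dipper from where it was at the start of the episode below 0.05 m and linear speed of each of small_dipper, large_dipper below 0.02 m/s); the robot touches nothing.
It fails at once if the flat pan is shifted by more than 30 mm (distance of flat_pan from where it was at the start of the episode above 0.03 m).
It fails at once if the large dipper is tipped by more than about 23 degrees (angle between large_dipper's own z axis and vertical above 0.4 rad).
It also fails if it takes over 42 s, if anything falls off the work surface, if the arm or the gripper's body presses on something with over 40 N, if the wrist force passes 120 N, or if a joint passes its speed limit or range.

## Working session

There is one attempt and no reset: what is moved stays moved. The work goes in short steps, Python scripts to look and compute and a tool call to move; the robot and the scene stay as the last step left them, time stands still between calls to the robot, and variables do not carry over. Pictures are saved under pics/ and viewed, about 8 in all and at most 12, crops included, and the job is handed in when it is done.

Besides the shell and the picture viewer there is one more tool, called after "Emit:" by a JSON object that holds its "api" and its "payload", one argument or row to a line. play_rows: Moves the arm, as the interface text tells. Its arguments: {"type":"object","properties":{"increments":{"type":"array","items":{"type":"array","items":{"type":"number"}}}},"required":["increments"]}

```bash
mkdir -p pics; python3 - <<'E'
from station import manip
import cv2,numpy as np
np.set_printoptions(precision=2,suppress=True)
s=manip.sense();print(s)
for n in ["top","scene"]:
    c=manip.get_calibration(n);print(n,c)
    cv2.imwrite(f"pics/{n}0.png",manip.read_camera(n)[:,:,::-1])
E
```

```text
{'time_s': 0.0, 'q': array([-75.37,  28.32,  77.13,  -0.  ,  74.63,  -5.47]), 'qd': array([-0.04,  0.01,  0.06, -0.09, -0.05,  0.03]), 'tau': array([ -0.  , -87.88, -38.19,   0.07,   0.05,  -0.  ]), 'eef_pos': array([ 214.69, -586.5 ,  180.62]), 'eef_rot': array([[ 0.34, -0.94, -0.  ],
       [-0.94, -0.34,  0.  ],
       [-0.  , -0.  , -1.  ]]), 'wrist_force': array([0.22, 0.63, 0.23]), 'moment': array([ 0.03,  0.  , -0.03]), 'gripper_width': 1.001273076991358}
top {'K': array([[511.74,   0.  , 324.37],
       [  0.  , 511.74, 205.91],
       [  0.  ,   0.  ,   1.  ]]), 'eye': array([ 350.18,   22.65, 1552.29]), 'attitude': array([[ 0.03, -0.99,  0.12],
       [-1.  , -0.03, -0.  ],
       [ 0.  , -0.12, -0.99]])}
scene {'K': array([[446.83,   0.  , 323.87],
       [  0.  , 446.83, 206.3 ],
       [  0.  ,   0.  ,   1.  ]]), 'eye': array([-253.15,  579.7 ,  767.3 ]), 'attitude': array([[-0.58, -0.49,  0.65],
       [-0.82,  0.33, -0.48],
       [ 0.02, -0.81, -0.59]])}
```

View pics/top0.png

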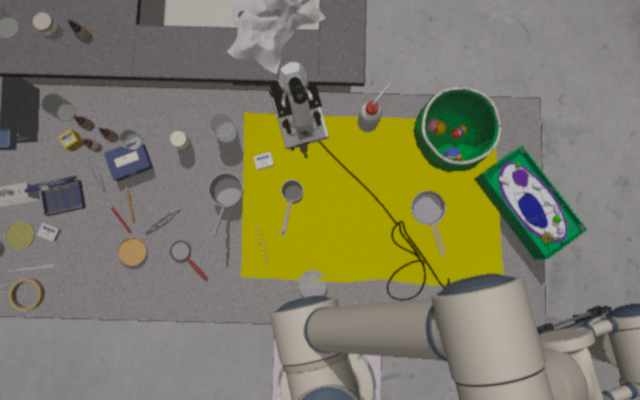

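View pics/scene0.png

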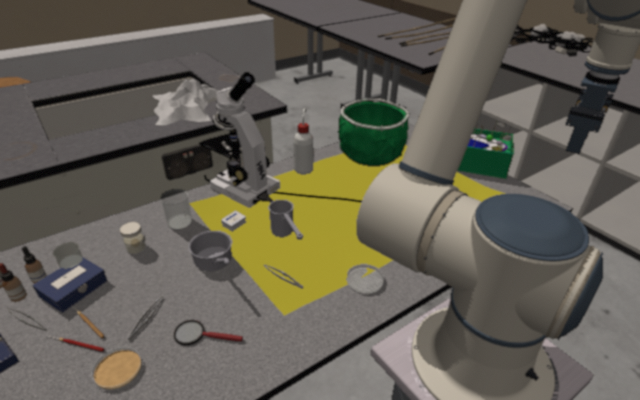

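The top view shows the small dipper at about (291,191) with its handle end at (285,233). The large one is at (226,190) with its handle to (216,234), and the pan is at (428,208). In the scene view the small cup is at (283,218) and the large at (211,250). Next come enlarged crops to measure from.

```bash
cat > h.py <<'E'
from station import manip
import cv2,numpy as np
np.set_printoptions(precision=1,suppress=True)
def ray(c,uv):
    d=c["attitude"]@np.linalg.solve(c["K"],[uv[0],uv[1],1.]); return np.array(c["eye"]),d/np.linalg.norm(d)
def onz(c,uv,z):
    o,d=ray(c,uv); return o+d*(z-o[2])/d[2]
def tri(a,ua,b,ub):
    (o,d),(p,e)=ray(a,ua),ray(b,ub)
    t=np.linalg.lstsq(np.c_[d,-e],p-o,rcond=None)[0]
    x,y=o+d*t[0],p+e*t[1]; return (x+y)/2,np.linalg.norm(x-y)
def proj(c,P):
    q=c["K"]@(np.array(c["attitude"]).T@(np.asarray(P,float)-c["eye"])); return q[:2]/q[2]
E
python3 - <<'E'
from h import *
t=cv2.imread("pics/top0.png")[165:245,195:315]; s=cv2.imread("pics/scene0.png")[190:290,180:310]
t=cv2.resize(t,(600,400),interpolation=cv2.INTER_CUBIC)
s=cv2.resize(s,None,fx=4,fy=4,interpolation=cv2.INTER_CUBIC)
cv2.imwrite("pics/tc.png",t);cv2.imwrite("pics/sc.png",s)
E
```

```text
(no output)
```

View pics/tc.png

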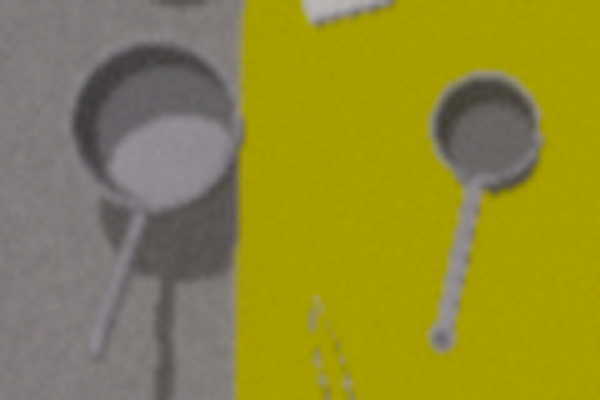

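View pics/sc.png

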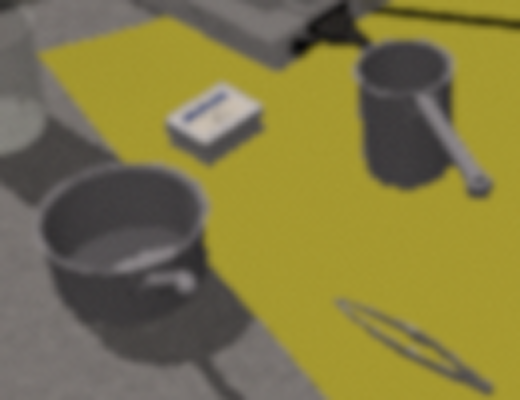

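Top crop: large rim centre (157,127), large handle end (97,352), small rim centre (486,131), small handle end (441,339). Scene crop: large rim centre (123,218), large handle end (185,282), small rim centre (405,68), small handle end (479,185).

```bash
python3 - <<'E'
from h import *
T=manip.get_calibration("top");S=manip.get_calibration("scene")
f=lambda u,k,o:((np.array(u)+.5)/k-.5+o)
D={}
for n,a,b,z in [("Lrim",(157,127),(123,218),50),("Lend",(97,352),(185,282),105),("srim",(486,131),(405,68),82),("send",(441,339),(479,185),76)]:
    ta=f(a,5,(195,165));sb=f(b,4,(180,190))
    p,g=tri(T,ta,S,sb);D[n]=p;print(n,p,"gap %.1f"%g,"top@z",onz(T,ta,z))
for a,b in [("srim","send"),("Lrim","Lend")]:
    v=D[b]-D[a];print(a,np.hypot(*v[:2]),np.degrees(np.arctan2(v[1],v[0])))
print("pan",onz(T,(428,208),22),onz(T,(441,253),25))
c=manip.get_calibration("wrist");s=manip.sense();print(s['eef_rot'].T@(c['eye']-s['eef_pos']),s['eef_rot'].T@c['attitude'])
E
```

```text
Lrim [572.3 315.7  44.9] gap 3.8 top@z [570.6 313.   50. ]
Lend [434.3 331.8 106.7] gap 5.0 top@z [433.2 329.9 105. ]
srim [569.9 117.   78.7] gap 2.0 top@z [568.8 116.   82. ]
send [448.2 138.8  74.3] gap 1.3 top@z [447.7 138.2  76. ]
srim 123.65160032122374 169.84901426355663
Lrim 138.9096325521661 173.36557378345174
pan [ 536.5 -292.2   22. ] [ 402.4 -330.6   25. ]
[  -0.3  -73.6 -202.7] [[ 1.   0.  -0. ]
 [-0.   1.   0.3]
 [ 0.  -0.3  1. ]]
```

Both views agree: small axis at (569,116), rim z≈79, handle direction 170°. Large axis is at (571,314), handle direction 173°. The grasp goes at about (490,130), grasp height 76, so TCP z≈57. I'll move there above the objects.

Emit:
{"api": "play_rows", "payload": {
  "increments": [
    [0, -2.5, -2.2, 0, 0.05],
    [0, -5.5, -4.8, 0, 0.1],
    [0, -8.5, -7.4, 0, 0.15],
    [0, -11.5, -10, 0, 0.2],
    [0, -14.5, -12.6, 0, 0.25],
    [0, -17.5, -15.2, 0, 0.3],
    [0, -20.5, -17.8, 0, 0.35],
    [0, -23.5, -20.4, 0, 0.4],
    [0, -26.5, -23, 0, 0.46],
    [0, -29, -25.1, 0, 0.52]
  ]
}}

```text
time_s: 0.93
eef_pos: [350.8, -225.5, 181.0]
eef_rot: [[-0.171, -0.985, -0.0], [-0.985, 0.171, 0.002], [-0.001, 0.001, -1.0]]
wrist_force: [1.1, -1.0, 0.5]
gripper_width: 1.0
```

```bash
cat >> h.py <<'E'
def go(P,ang):
    "shift (cm, tool axes) and turn to bring TCP to P, tool x to world angle ang"
    s=manip.sense();R=s['eef_rot'];a=np.degrees(np.arctan2(R[1,0],R[0,0]))
    print("t %.2f"%s['time_s'],s['eef_pos'],"xang %.1f"%a,"q",s['q'],"F",s['wrist_force'],"w %.2f"%s['gripper_width'])
    print("shift",np.round(R.T@(np.array(P)-s['eef_pos'])/10,2),"turn %.3f"%np.radians((a-ang+180)%360-180), "tilt",R[:,2])
E
python3 -c "
from h import *
go([490,130,160],-100)"
```

```text
t 0.93 [ 350.8 -225.5  181. ] xang -99.9 q [-41.   11.6 104.5   0.1  64.   58.8] F [ 1.1 -1.   0.5] w 1.00
shift [-37.4  -7.6   2.1] turn 0.003 tilt [-0.  0. -1.]
```

Emit:
{"api": "play_rows", "payload": {
  "increments": [
    [0, -3.5, -0.7, 0, 0],
    [0, -7.3, -1.5, 0, 0],
    [0, -11.1, -2.3, 0, 0],
    [0, -15, -3, 0.2, 0],
    [0, -19, -3.8, 0.5, 0],
    [0, -23, -4.6, 0.8, 0],
    [0, -27, -5.4, 1.1, 0],
    [0, -31, -6.3, 1.5, 0],
    [0, -34.5, -7, 1.8, 0],
    [0, -37.4, -7.6, 2.1, 0]
  ]
}}

```text
time_s: 1.77
eef_pos: [490.0, 132.8, 160.1]
eef_rot: [[-0.17, -0.985, -0.001], [-0.985, 0.17, 0.002], [-0.002, 0.001, -1.0]]
wrist_force: [1.0, -1.3, 0.6]
gripper_width: 1.0
```

```bash
python3 -c "
from h import *
go([490,130,57],-100)
c=manip.get_calibration('wrist');im=manip.read_camera('wrist')[:,:,::-1]
go([490,130,57],-100)
for P in [(448,138,76),(490,130,81),(569,116,82),(569,116,3)]: print(P,proj(c,P))
np.save('c1.npy',c,allow_pickle=True)
cv2.imwrite('pics/w1.png',im)"
```

```text
t 1.77 [490.  132.8 160.1] xang -99.8 q [  8.3  20.3  95.    0.1  64.7 108.1] F [ 1.  -1.3  0.6] w 1.00
shift [ 0.3 -0.1 10.3] turn 0.004 tilt [-0.  0. -1.]
t 1.82 [491.8 136.  159.7] xang -99.7 q [  8.6  20.5  94.8   0.2  64.7 108.3] F [-0.1  1.7 -1.3] w 1.00
shift [ 0.7  0.1 10.3] turn 0.004 tilt [ 0.  0. -1.]
(448, 138, 76) [320.3 233. ]
(490, 130, 81) [321.2 192.4]
(569, 116, 82) [322.  102.9]
(569, 116, 3) [321.2 104.8]
```

View pics/w1.png

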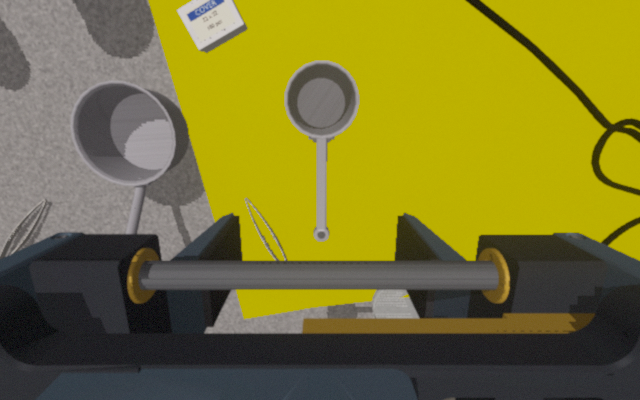

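The wrist view puts the small handle end at (321,234) and the rim centre at (321,100), matching the predictions (320,233) and (322,103). The large rim is near (125,133). I'll descend.

Emit:
{"api": "play_rows", "payload": {
  "increments": [
    [0, 0.3, 0, 1, 0],
    [0, 0.6, 0, 2.5, 0],
    [0, 0.7, 0, 4, 0],
    [0, 0.7, 0, 5.5, 0],
    [0, 0.7, 0, 7, 0],
    [0, 0.7, 0, 8.3, 0],
    [0, 0.7, 0, 9.3, 0],
    [0, 0.7, 0, 10, 0],
    [0, 0.7, 0, 10.2, 0],
    [0, 0.7, 0, 10.2, 0]
  ]
}}

```text
time_s: 2.65
eef_pos: [490.4, 129.4, 57.4]
eef_rot: [[-0.169, -0.986, -0.0], [-0.986, 0.169, 0.003], [-0.003, 0.001, -1.0]]
wrist_force: [0.2, -0.0, 1.1]
gripper_width: 1.0
```

```bash
python3 -c "
from h import *
go([490,130,57],-100)
c=np.load('c1.npy',allow_pickle=True).item()
print(onz(c,(125,133),50))"
```

```text
t 2.65 [490.4 129.4  57.4] xang -99.7 q [  7.9  28.6 101.5   0.2  49.9 107.5] F [ 0.2 -0.   1.1] w 1.00
shift [-0.1  0.1  0. ] turn 0.004 tilt [-0.  0. -1.]
[574.6 312.2  50. ]
```

Emit:
{"api": "play_rows", "payload": {
  "increments": [
    [255, 0, 0, 0, 0],
    [255, 0, 0, 0, 0],
    [255, 0, 0, 0, 0],
    [255, 0, 0, 0, 0],
    [255, 0, 0, 0, 0],
    [255, 0, 0, 0, 0],
    [255, 0, 0, 0, 0],
    [255, 0, 0, 0, 0],
    [255, 0, 0, 0, 0],
    [255, 0, 0, 0, 0]
  ]
}}

```text
time_s: 3.48
eef_pos: [490.4, 129.4, 57.4]
eef_rot: [[-0.169, -0.986, -0.0], [-0.986, 0.169, 0.003], [-0.003, 0.001, -1.0]]
wrist_force: [0.0, -0.4, 0.5]
gripper_width: 0.304
```

Emit:
{"api": "play_rows", "payload": {
  "increments": [
    [255, 0, 0, -0.5, 0],
    [255, 0, 0, -1.5, 0],
    [255, 0, 0, -3, 0],
    [255, 0, 0, -4.5, 0],
    [255, 0, 0, -6, 0],
    [255, 0, 0, -7.5, 0],
    [255, 0, 0, -8.5, 0],
    [255, 0, 0, -9.2, 0],
    [255, 0, 0, -9.5, 0],
    [255, 0, 0, -9.5, 0]
  ]
}}

```text
time_s: 4.32
eef_pos: [490.8, 129.1, 153.2]
eef_rot: [[-0.169, -0.986, 0.001], [-0.986, 0.169, 0.003], [-0.003, -0.0, -1.0]]
wrist_force: [0.6, -0.4, -0.9]
gripper_width: 0.007
```

```bash
python3 -c "
from h import *
go([562.5,233,152],-7)
im=manip.read_camera('wrist')[:,:,::-1];c=manip.get_calibration('wrist')
go([562.5,233,152],-7)
np.save('c2.npy',c,allow_pickle=True)
s=cv2.resize(manip.read_camera('scene')[100:300,150:400,::-1],(500,400))
cv2.imwrite('pics/w2.png',cv2.resize(np.vstack([im[:300], cv2.copyMakeBorder(s,0,0,70,70,0)]),None,fx=.84,fy=.84))"
```

```text
t 4.32 [490.8 129.1 153.2] xang -99.7 q [  7.9  20.7  95.6   0.2  63.6 107.5] F [ 0.6 -0.4 -0.9] w 0.01
shift [-11.4  -5.3   0.2] turn -1.619 tilt [ 0.  0. -1.]
t 4.37 [490.4 129.1 152.5] xang -99.7 q [  7.9  20.8  95.7   0.2  63.5 107.5] F [-0.7 -0.  -0.3] w 0.01
shift [-11.5  -5.3   0.1] turn -1.619 tilt [-0.  0. -1.]
```

View pics/w2.png

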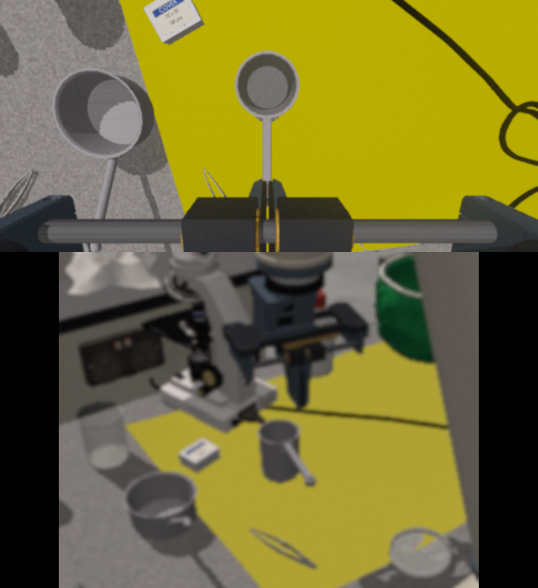

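The jaws were still at 0.30 open when I lifted, so they shut above the handle. The dipper stands where it was. I'll open partly, go down again, and check the closure before lifting.

Emit:
{"api": "play_rows", "payload": {
  "increments": [
    [120, 0, 0, 0, 0],
    [120, 0, 0, 0, 0],
    [120, 0, 0, 0, 0],
    [120, 0, 0, 0.3, 0],
    [120, 0, 0, 1, 0],
    [120, 0, 0, 2, 0],
    [120, 0, 0, 3, 0],
    [120, 0, 0, 4, 0],
    [120, 0, 0, 4.5, 0],
    [120, 0, 0, 4.5, 0]
  ]
}}

```text
time_s: 5.25
eef_pos: [489.3, 129.1, 105.8]
eef_rot: [[-0.169, -0.986, -0.003], [-0.986, 0.169, 0.003], [-0.002, 0.004, -1.0]]
wrist_force: [-0.7, 0.0, 0.4]
gripper_width: 0.529
```

```bash
python3 -c "
from h import *
go([490,130,57],-100)
c=np.load('c2.npy',allow_pickle=True).item()
u=np.array([267,84])/.84
print('small rim c',onz(c,u,82),'Large',onz(c,np.array([97,114])/.84,50))
for P in [(569,116,82),(490,130,81)]: print(proj(c,P)*.84)"
```

```text
t 5.25 [489.3 129.1 105.8] xang -99.7 q [  7.9  24.4  98.8   0.2  57.  107.5] F [-0.7  0.   0.4] w 0.53
shift [-0.1 -0.1  4.9] turn 0.004 tilt [-0.  0. -1.]
small rim c [572.1 115.6  82. ] Large [573.7 314.2  50. ]
[267.2  87.3]
[266.7 164.2]
```

The small dipper has not moved: its rim is at (572,116).

Emit:
{"api": "play_rows", "payload": {
  "increments": [
    [120, 0, 0, 1, 0],
    [120, 0, 0, 2.2, 0],
    [120, 0, 0, 3.4, 0],
    [120, 0, 0, 4.3, 0],
    [120, 0, 0, 4.8, 0],
    [120, 0, 0, 4.9, 0],
    [255, 0, 0, 4.9, 0],
    [255, 0, 0, 4.9, 0],
    [255, 0, 0, 4.9, 0],
    [255, 0, 0, 4.9, 0]
  ]
}}

```text
time_s: 6.08
eef_pos: [489.4, 129.3, 57.2]
eef_rot: [[-0.169, -0.986, -0.002], [-0.986, 0.169, 0.003], [-0.002, 0.003, -1.0]]
wrist_force: [-0.1, 0.3, 0.1]
gripper_width: 0.272
```

Emit:
{"api": "play_rows", "payload": {
  "increments": [
    [255, 0, 0, 0, 0],
    [255, 0, 0, 0, 0],
    [255, 0, 0, 0, 0],
    [255, 0, 0, 0, 0],
    [255, 0, 0, 0, 0],
    [255, 0, 0, 0, 0],
    [255, 0, 0, 0, 0],
    [255, 0, 0, 0, 0],
    [255, 0, 0, 0, 0],
    [255, 0, 0, 0, 0]
  ]
}}

```text
time_s: 6.92
eef_pos: [489.4, 129.3, 57.3]
eef_rot: [[-0.169, -0.986, -0.002], [-0.986, 0.169, 0.003], [-0.002, 0.003, -1.0]]
wrist_force: [-0.0, -0.2, 0.2]
gripper_width: 0.002
```

The jaws shut fully with no handle between them, so I'll look before doing anything else.

```bash
python3 -c "
from h import *
go([490,130,57],-100)
im=manip.read_camera('wrist')[:,:,::-1]
s=cv2.resize(manip.read_camera('scene')[150:270,220:360,::-1],(640,548),interpolation=cv2.INTER_CUBIC)
cv2.imwrite('pics/w3.png',cv2.resize(np.hstack([im,s[:400]]),(800,250)))
cv2.imwrite('pics/w3b.png',cv2.resize(np.vstack([im[:330],s[:500]]),None,fx=.72,fy=.72))"
```

```text
t 6.92 [489.4 129.3  57.3] xang -99.7 q [  7.9  28.6 101.6   0.2  49.9 107.5] F [-0.  -0.2  0.2] w 0.00
shift [-0.1 -0.   0. ] turn 0.004 tilt [-0.  0. -1.]
```

View pics/w3b.png

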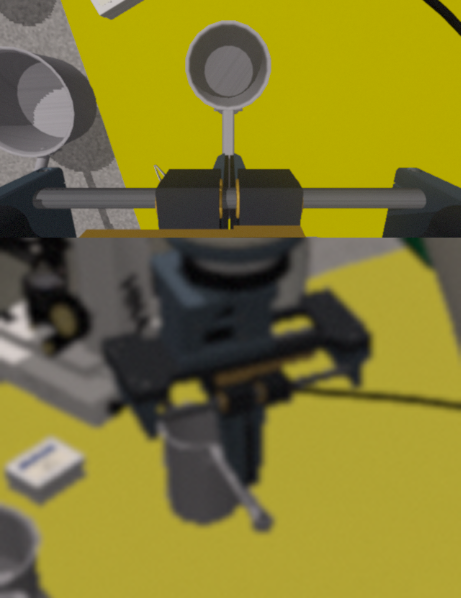

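```bash
python3 -c "
from h import *
S=manip.get_calibration('scene');W=manip.get_calibration('wrist')
s=manip.sense();print(s['eef_pos'],s['gripper_width'],s['wrist_force'],s['moment'])
m=lambda P:(proj(S,P)-[220,150])*4.57*.72+[0,237]
for n,P in dict(tcp=(489,129,57),tip76=(489,129,76),end=(448,138,76),g=(490,130,76),rim=(570,116,82),h109=(489,129,109)).items(): print(n,m(P),proj(W,P)*.72)
im=cv2.imread('pics/w3b.png')
a=cv2.resize(im[140:240,180:280],(400,400),interpolation=cv2.INTER_CUBIC);b=cv2.resize(im[400:540,150:290],(400,400),interpolation=cv2.INTER_CUBIC)
cv2.imwrite('pics/z3.png',np.hstack([a,b]))"
```

```text
[489.4 129.3  57.3] 0.00738778395736203 [-0.9  0.2 -0. ] [ 0. -0.  0.]
tcp [244.  503.9] [229.5 159.9]
tip76 [243.5 484.3] [229.5 167.4]
end [263.  517.6] [227.4 209.5]
g [241.6 484.1] [228.2 166.5]
rim [202.4 419.6] [228.4  69.2]
h109 [242.5 449.4] [229.5 184.3]
```

View pics/z3.png

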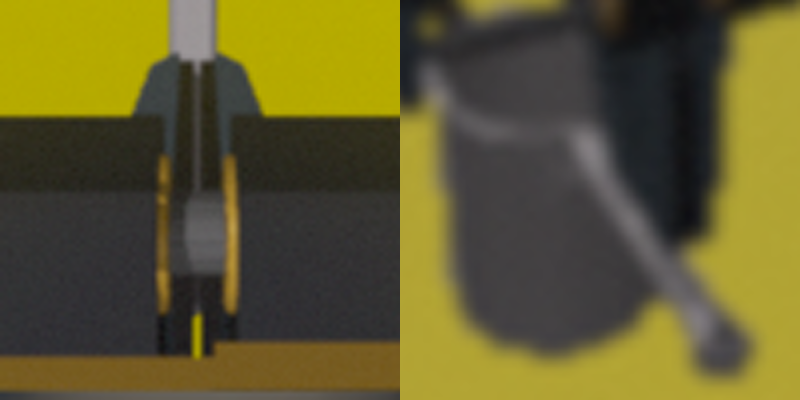

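```bash
python3 -c "
from h import *
S=manip.get_calibration('scene');W=manip.get_calibration('wrist');T=manip.get_calibration('top')
m=lambda P:(((proj(S,P)-[220,150])*4.57*.72+[0,237])-[150,400])*400/140+[400,0]
s=manip.sense();R=s['eef_rot']
for z in (0,10,19,24,30):
  for a,b in ((13,16),(13,-16),(-13,16),(-13,-16)):
    P=s['eef_pos']+R@np.array([a,b,-z]); print(z,a,b,m(P),(proj(W,P)*.72-[180,140])*4)
print(manip.sense()['q'])
"
```

```text
0 13 16 [735.6 317.5] [249.7 140.2]
0 13 -16 [688.7 248.8] [251.9  14.4]
0 -13 16 [644.4 343.5] [143.5 140.2]
0 -13 -16 [599.  273.6] [141.4  14.3]
10 13 16 [735.2 288.1] [252.2 157.7]
10 13 -16 [688.1 219.6] [254.6  26.5]
10 -13 16 [643.5 313.9] [141.1 157.6]
10 -13 -16 [597.9 244.3] [138.8  26.5]
19 13 16 [734.8 261.3] [254.7 174.8]
19 13 -16 [687.5 193.1] [257.3  38.5]
19 -13 16 [642.6 287. ] [138.7 174.8]
19 -13 -16 [596.8 217.7] [136.3  38.4]
24 13 16 [734.6 246.3] [256.1 185. ]
24 13 -16 [687.1 178.2] [258.9  45.6]
24 -13 16 [642.2 272. ] [137.3 184.9]
24 -13 -16 [596.3 202.8] [134.8  45.5]
30 13 16 [734.3 228.3] [258.  197.9]
30 13 -16 [686.7 160.3] [260.9  54.6]
30 -13 16 [641.6 253.9] [135.5 197.8]
30 -13 -16 [595.6 184.8] [132.8  54.6]
[  7.9  28.6 101.6   0.2  49.9 107.5]
```

Both views put the real finger tips about 25 mm above the reported TCP: about 30 mm in the wrist view and 24–30 mm in the scene view. They shut just above the handle (top at 81), with no contact force. I'll open and go 25 mm lower; even if that offset is wrong, the tips stay clear of the table.

Emit:
{"api": "play_rows", "payload": {
  "increments": [
    [130, 0, 0, -0.3, 0],
    [130, 0, 0, -0.3, 0],
    [130, 0, 0, -0.3, 0],
    [130, 0, 0, -0.3, 0],
    [130, 0, 0, -0.3, 0],
    [130, 0, 0, -0.3, 0],
    [130, 0, 0, 0.5, 0],
    [130, 0, 0, 1.3, 0],
    [130, 0, 0, 2.1, 0],
    [130, 0, 0, 2.5, 0]
  ]
}}

```text
time_s: 7.85
eef_pos: [488.6, 129.2, 30.7]
eef_rot: [[-0.169, -0.986, -0.004], [-0.986, 0.169, 0.003], [-0.002, 0.004, -1.0]]
wrist_force: [-0.1, -0.2, 0.5]
gripper_width: 0.49
```

Emit:
{"api": "play_rows", "payload": {
  "increments": [
    [255, 0, 0, 0, 0],
    [255, 0, 0, 0, 0],
    [255, 0, 0, 0, 0],
    [255, 0, 0, 0, 0],
    [255, 0, 0, 0, 0],
    [255, 0, 0, 0, 0],
    [255, 0, 0, 0, 0],
    [255, 0, 0, 0, 0],
    [255, 0, 0, 0, 0],
    [255, 0, 0, 0, 0]
  ]
}}

```text
time_s: 8.68
eef_pos: [488.7, 129.3, 30.8]
eef_rot: [[-0.169, -0.986, -0.004], [-0.986, 0.169, 0.003], [-0.002, 0.004, -1.0]]
wrist_force: [-0.7, -0.3, 4.4]
gripper_width: 0.112
```

Gripped: opening 0.112, which is 10.2 mm. I'll lift.

Emit:
{"api": "play_rows", "payload": {
  "increments": [
    [255, 0, 0, -0.3, 0],
    [255, 0, 0, -0.9, 0],
    [255, 0, 0, -1.8, 0],
    [255, 0, 0, -3, 0],
    [255, 0, 0, -4.4, 0],
    [255, 0, 0, -5.8, 0],
    [255, 0, 0, -7.2, 0],
    [255, 0, 0, -8.4, 0],
    [255, 0, 0, -9.2, 0],
    [255, 0, 0, -9.5, 0]
  ]
}}

```text
time_s: 9.52
eef_pos: [489.7, 129.1, 127.5]
eef_rot: [[-0.169, -0.986, -0.002], [-0.986, 0.169, 0.003], [-0.003, 0.002, -1.0]]
wrist_force: [0.1, 0.6, -1.0]
gripper_width: 0.107
```

```bash
python3 -c "
from h import *
go([562.5,233,126],-7)
S=manip.get_calibration('scene')
s=manip.read_camera('scene')[:,:,::-1];W=manip.get_calibration('wrist');im=manip.read_camera('wrist')[:,:,::-1]
cv2.imwrite('pics/w4.png',np.hstack([cv2.resize(s[130:290,170:330],(480,480),interpolation=cv2.INTER_CUBIC),im[0:240,200:440].repeat(2,0)[:480,::1][:,:240]]))
go([562.5,233,126],-7)
np.save('c4.npy',W,allow_pickle=True)
"
```

```text
t 9.52 [489.7 129.1 127.5] xang -99.7 q [  7.9  22.6  97.4   0.2  60.  107.5] F [ 0.1  0.6 -1. ] w 0.11
shift [-11.5  -5.4   0.2] turn -1.619 tilt [-0.  0. -1.]
t 9.62 [489.3 129.  126.4] xang -99.7 q [  7.9  22.7  97.5   0.2  59.9 107.5] F [-1.2 -0.  -1.4] w 0.11
shift [-11.5  -5.5   0. ] turn -1.619 tilt [-0.  0. -1.]
```

View pics/w4.png

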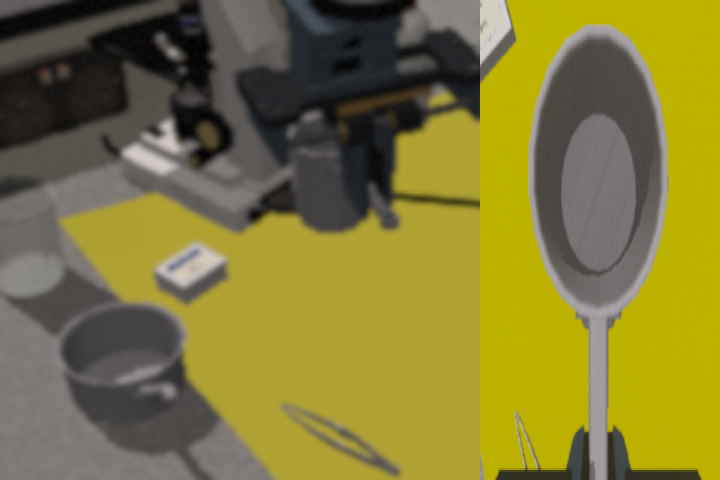

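The cup hangs clear, with its rim centre at about (318,84) and its floor at (318,96) in the wrist image.

```bash
python3 -c "
from h import *
W=np.load('c4.npy',allow_pickle=True).item();T=manip.get_calibration('top')
for z in (170,177,184):
  l,r,t,b=[onz(W,u,z)for u in((249,84),(387,84),(318,12),(318,159))]; print(z,(t+b)/2,np.linalg.norm(r-l),np.linalg.norm(t-b))
for z in (90,95,100): print('floor',z,onz(W,(318,96),z))
print('expected',569,116,'microscope',onz(T,(303,148),100),onz(T,(290,70),250),onz(T,(327,135),30))
"
```

```text
170 [572.2 115.  170. ] 66.91007912131774 67.65210245825192
177 [571.7 115.1 177. ] 63.97771321414607 64.68721702690506
184 [571.3 115.1 184. ] 61.04534730697443 61.72233159555811
floor 90 [572.8 115.1  90. ]
floor 95 [572.6 115.1  95. ]
floor 100 [572.4 115.1 100. ]
expected 569 116 microscope [692.3  86.7 100. ] [866.7 121.1 250. ] [751.2  17.9  30. ]
```

The held cup is upright: rim and floor centres agree within 1 mm. Its axis is at (572,115), 83.7 mm from the TCP. Target TCP is (562.5,230.5) with tool x at -7°.

Emit:
{"api": "play_rows", "payload": {
  "increments": [
    [255, -0.4, -0.2, 0, -0.06],
    [255, -1, -0.5, 0, -0.15],
    [255, -1.7, -0.8, 0, -0.25],
    [255, -2.4, -1.2, 0, -0.35],
    [255, -3.1, -1.5, 0, -0.45],
    [255, -3.8, -1.8, 0, -0.55],
    [255, -4.5, -2.2, 0, -0.65],
    [255, -5.2, -2.5, 0, -0.75],
    [255, -5.8, -2.8, 0, -0.83],
    [255, -6.2, -3, 0, -0.88]
  ]
}}

```text
time_s: 10.45
eef_pos: [529.2, 185.4, 125.5]
eef_rot: [[0.655, -0.755, -0.004], [-0.755, -0.655, 0.003], [-0.005, 0.001, -1.0]]
wrist_force: [0.1, -0.6, -0.1]
gripper_width: 0.106
```

```bash
python3 -c "
from h import *
go([562.5,230.5,126],-7)"
```

```text
t 10.45 [529.2 185.4 125.5] xang -49.0 q [13.1 26.8 90.   0.2 63.4 62. ] F [ 0.1 -0.6 -0.1] w 0.11
shift [-1.2 -5.5 -0.1] turn -0.734 tilt [-0.  0. -1.]
```

Emit:
{"api": "play_rows", "payload": {
  "increments": [
    [255, -0.1, -0.6, 0, -0.08],
    [255, -0.3, -1.3, 0, -0.18],
    [255, -0.4, -2.1, 0, -0.28],
    [255, -0.6, -2.9, 0, -0.38],
    [255, -0.8, -3.7, 0, -0.48],
    [255, -1, -4.4, 0, -0.58],
    [255, -1.1, -5, 0, -0.67],
    [255, -1.2, -5.4, 0, -0.72],
    [255, -1.2, -5.5, 0, -0.734],
    [255, -1.2, -5.5, 0, -0.734]
  ]
}}

```text
time_s: 11.28
eef_pos: [562.5, 230.5, 124.7]
eef_rot: [[0.993, -0.122, -0.005], [-0.122, -0.993, 0.002], [-0.006, -0.002, -1.0]]
wrist_force: [0.0, -0.2, -0.1]
gripper_width: 0.104
```

```bash
python3 -c "
from h import *
go([562.5,230.5,126],-7)
W=manip.get_calibration('wrist');im=manip.read_camera('wrist')[:,:,::-1];go([562.5,230.5,126],-7)
t=manip.read_camera('top')[:,:,::-1]
np.save('c5.npy',W,allow_pickle=True)
cv2.imwrite('pics/w5.png',np.vstack([im[:250],cv2.resize(t[160:240,180:340],(640,320),interpolation=cv2.INTER_CUBIC)]))
print('pred large',proj(W,(572.5,313.5,50)),'cup rim',proj(W,(572.5,313.5,174)))"
```

```text
t 11.28 [562.5 230.5 124.7] xang -7.0 q [16.5 30.3 83.2  0.2 66.7 23.4] F [ 0.  -0.2 -0.1] w 0.10
shift [-0.   0.  -0.1] turn -0.000 tilt [-0.  0. -1.]
t 11.33 [562.5 230.4 124.8] xang -7.1 q [16.5 30.3 83.2  0.2 66.7 23.5] F [-0.2  0.1 -0.8] w 0.11
shift [ 0.  -0.  -0.1] turn -0.001 tilt [-0.  0. -1.]
pred large [318.8 100.2] cup rim [317.7  90.2]
```

View pics/w5.png

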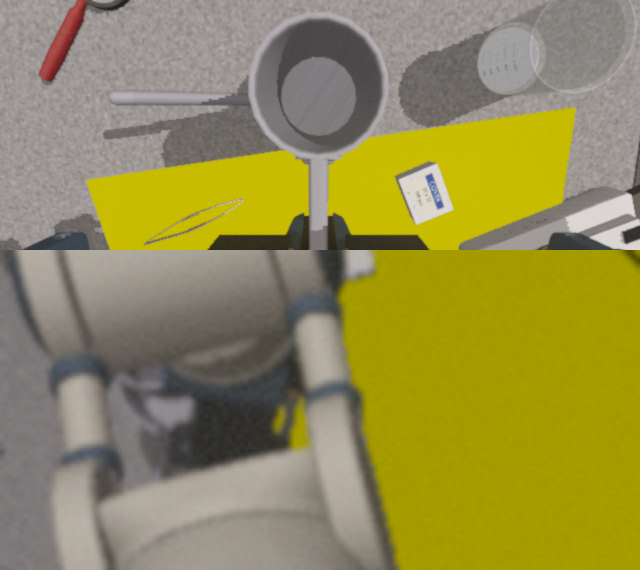

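The small cup sits concentrically over the large one, which is hidden behind it, with only its handle showing to the left. Rim centre is (318,84), as in the earlier held view. The handles are about 90° apart. TCP when seated should be about 34, so I'll go down 87 mm first.

Emit:
{"api": "play_rows", "payload": {
  "increments": [
    [255, 0, 0, 0.6, 0],
    [255, 0, 0, 1.6, 0],
    [255, 0, 0, 2.8, 0],
    [255, 0, 0, 4, 0],
    [255, 0, 0, 5.2, 0],
    [255, 0, 0, 6.4, 0],
    [255, 0, 0, 7.4, 0],
    [255, 0, 0, 8.2, 0],
    [255, 0, 0, 8.6, 0],
    [255, 0, 0, 8.7, 0]
  ]
}}

```text
time_s: 12.22
eef_pos: [561.5, 230.3, 37.1]
eef_rot: [[0.992, -0.124, -0.006], [-0.124, -0.992, 0.002], [-0.006, -0.001, -1.0]]
wrist_force: [0.2, 0.5, -0.1]
gripper_width: 0.104
```

Emit:
{"api": "play_rows", "payload": {
  "increments": [
    [255, 0, 0, 0.05, 0],
    [255, 0, 0, 0.1, 0],
    [255, 0, 0, 0.15, 0],
    [255, 0, 0, 0.2, 0],
    [255, 0, 0, 0.25, 0],
    [255, 0, 0, 0.3, 0],
    [255, 0, 0, 0.3, 0],
    [255, 0, 0, 0.3, 0],
    [255, 0, 0, 0.3, 0],
    [255, 0, 0, 0.3, 0]
  ]
}}

```text
time_s: 13.05
eef_pos: [561.6, 230.3, 34.1]
eef_rot: [[0.992, -0.124, -0.006], [-0.124, -0.992, 0.002], [-0.006, -0.001, -1.0]]
wrist_force: [0.5, 0.5, -1.7]
gripper_width: 0.108
```

Emit:
{"api": "play_rows", "payload": {
  "increments": [
    [255, 0, 0, 0.04, 0],
    [255, 0, 0, 0.08, 0],
    [255, 0, 0, 0.12, 0],
    [255, 0, 0, 0.16, 0],
    [255, 0, 0, 0.2, 0],
    [255, 0, 0, 0.2, 0],
    [255, 0, 0, 0.2, 0],
    [255, 0, 0, 0.2, 0],
    [255, 0, 0, 0.2, 0],
    [255, 0, 0, 0.2, 0]
  ]
}}

```text
time_s: 13.88
eef_pos: [561.8, 229.6, 33.0]
eef_rot: [[0.992, -0.124, -0.005], [-0.124, -0.992, 0.001], [-0.006, -0.001, -1.0]]
wrist_force: [-3.8, -6.7, 15.8]
gripper_width: 0.111
```

Contact at TCP z≈33.5, with the expected rest at 33.8. I'll ease off and release.

Emit:
{"api": "play_rows", "payload": {
  "increments": [
    [255, 0, 0, -0.05, 0],
    [150, 0, 0, -0.05, 0],
    [150, 0, 0, -0.05, 0],
    [150, 0, 0, -0.05, 0],
    [150, 0, 0, -0.05, 0],
    [150, 0, 0, -0.05, 0],
    [150, 0, 0, -0.05, 0],
    [150, 0, 0, -0.05, 0],
    [150, 0, 0, -0.05, 0],
    [150, 0, 0, -0.05, 0]
  ]
}}

```text
time_s: 14.72
eef_pos: [561.8, 229.6, 33.4]
eef_rot: [[0.992, -0.124, -0.006], [-0.124, -0.992, 0.001], [-0.006, -0.0, -1.0]]
wrist_force: [-1.0, -0.9, 0.0]
gripper_width: 0.41
```

Emit:
{"api": "play_rows", "payload": {
  "increments": [
    [150, 0, 0, -0.5, 0],
    [150, 0, 0, -1.2, 0],
    [150, 0, 0, -2.2, 0],
    [150, 0, 0, -3.6, 0],
    [150, 0, 0, -5.2, 0],
    [150, 0, 0, -7, 0],
    [150, 0, 0, -9, 0],
    [150, 0, 0, -11, 0],
    [150, 0, 0, -12.5, 0],
    [150, 0, 0, -13, 0]
  ]
}}

```text
time_s: 15.55
eef_pos: [563.7, 229.9, 167.0]
eef_rot: [[0.992, -0.124, -0.001], [-0.124, -0.992, 0.002], [-0.002, -0.002, -1.0]]
wrist_force: [1.0, 0.3, 0.6]
gripper_width: 0.412
```

```bash
python3 -c "
from h import *
W=manip.get_calibration('wrist');im=manip.read_camera('wrist')[:,:,::-1];go([562.5,230.5,126],-7)
s=manip.read_camera('scene')[:,:,::-1]
np.save('c6.npy',W,allow_pickle=True)
cv2.imwrite('pics/w6.png',np.vstack([im[:250],cv2.copyMakeBorder(cv2.resize(s[190:290,150:310],(560,350),interpolation=cv2.INTER_CUBIC),0,0,0,80,0)]))
print('pred large',proj(W,(572.5,313.5,50)),'cup rim',proj(W,(572.5,313.5,85)))"
```

```text
t 15.60 [563.7 229.8 166.5] xang -7.1 q [16.5 27.8 80.5  0.2 71.7 23.5] F [-0.1  0.5  0.3] w 0.41
shift [-0.1 -0.   4. ] turn -0.002 tilt [-0.  0. -1.]
pred large [317.1 101.4] cup rim [316.8 100. ]
```

View pics/w6.png

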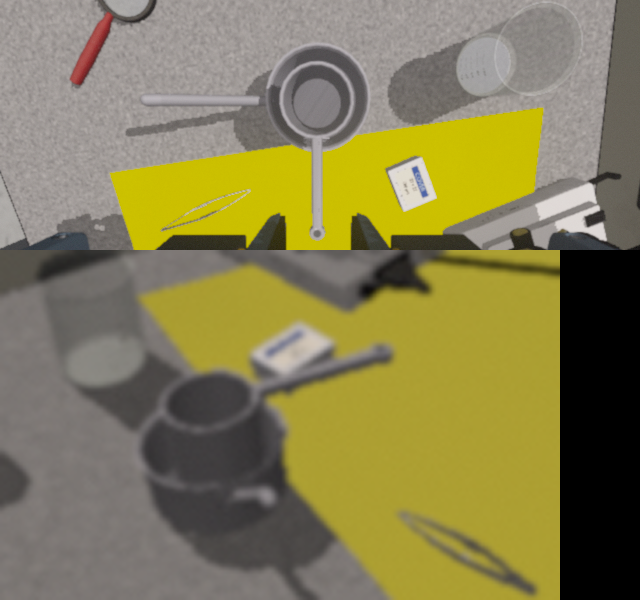

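The small cup stands upright and concentric in the large one. In the wrist view its rim is at (317,99), the large rim at (318,97), and the handle end at (317,233), square to the large handle. I'll check the rim height from both views and hand in.

```bash
python3 -c "
from h import *
W=np.load('c6.npy',allow_pickle=True).item();S=manip.get_calibration('scene')
f=lambda u,v:(u/3.5+150,(v-250)/3.5+190)
for n,a,b in [('small rim',(317,99),f(211,400)),('end',(317,233),f(380,355)),('large rim',(318,97),f(212,448)),('large end',(148,100),f(266,494))]: print(n,*tri(W,a,S,b))
s=manip.sense();print(s['wrist_force'],s['qd'])
print(manip.finish_job())"
```

```text
small rim [572.5 313.8  79.7] 1.4954308858621286
end [557.  188.8  76. ] 4.653418933188555
large rim [573.9 317.9  37.2] 0.4337429092080818
large end [437.1 331.2 106.4] 3.282076981165142
[-0.8 -0.2 -1.1] [ 0.1  1.7  1.9 -0.  -1.4  0.1]
the job is handed in; nothing more can be done
None
```

The small dipper stands upright inside the large one, the gripper is clear of both, and the job is handed in at about 15.7 s of the 42 s. `finish_job` gives no verdict, so what follows is my own last check.

| Check | Measured | Expected or limit |
|---|---|---|
| Small rim centre | (572, 314), height about 80 mm | height 85 mm if on the floor |
| Distance between cup centres | about 4 mm | 30 mm limit |
| Small handle end | about 90° from the large handle | about 65° or more |
| Shift of the large dipper | within about 5 mm, at measurement error | 50 mm limit |
| TCP height at contact | about 33.5 mm | about 34 mm on the floor |

The flat pan was never approached, but I did not measure it again at the end.

**Failed grasps:** the first two tries missed. On the first I lifted before the jaws had shut, and on the second they shut above the handle.

**Finger offset:** the images put the real finger tips about 25 mm higher than the reported TCP. Going 25 mm lower gave a grip of 10 mm, the width of the handle.

**Disagreement:** in the last two-view check both rims read low: small 80 mm against 85, large 37 mm against 50. The same method read 79 against 82 and 45 against 50 before the move, so part of this is blurred ellipse centres. I trusted the contact height for the seating.

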